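# Set the microscope lamp to its third click

## Task

Set the brightness of the microscope's light source with the black step lever on top of it: pushing gently with a fingertip, slide the lever right back to its closed end stop (the end with the smallest dot), then push it forward click by click and leave it resting in the third click, without ever pushing it on past the third. Do not squeeze the lever between the fingers, and leave the jar, the spare eyepiece and the dominoes where they are.

Things in the scene. Friction and masses are not known exactly. Their poses are not given: they have to be found in the camera images.
- light_source: White cold-light source box, fixed: 170 (x) x 220 (y) mm, flat top 115 mm above the desk. Origin: centre of its underside; z up. The lever's slot runs along x on top at y = -55 mm; six black dots at y = -75 mm, smallest at the closed end, mark the lever's six rests. A 13 mm metal light guide leaves the -y face at x = 28 mm, arching out to x = 125, y = -275 mm, at most 150 mm high.
- lever_top (a point): Centre of the top face (white line) of the step lever's black cap, 32 mm above the box's top. The cap is 14 mm along the slot (box x), 22 mm across (box y), 27 mm high, its underside 5 mm above the box's top, with upright flat faces to push on. Moves with the lever: box x = -30 mm + joint value, y = -55 mm.
- lever (a joint): Lever travel in m, growing along box +x. A sprung ball gives it rests at 0 (closed), 0.012, 0.024, 0.036 (third click), 0.048, 0.060. Leaving a rest takes about 5 N; halfway to the next the resistance vanishes and the lever snaps ahead of the finger into it; let go, it falls into the nearest. Stops at -0.002 (closed end) and 0.062. Starts at the first or second click.
- jar: Small amber jar with white lid, 32 mm across, 42 mm high, standing loose on the rear (+y) half of the light source's top. Origin: centre of its underside.
- eyepiece: Spare eyepiece, black and aluminium, 38 mm across, 52 mm high, standing loose on the desk beyond the light source (its +x side). Origin: centre of its underside. (Its microscope, white, fixed, 420 mm tall, stands well off to the robot's right, all of it at world y below -0.33 m, x 0.45 to 0.9 m: only keep clear of it.)
- domino_a: Domino tile, white face up on black, 24 x 48 x 8 mm (x, y, z), lying loose on the desk. Origin: centre of its underside.
- domino_b: Second domino tile, same size, lying loose on the desk. Origin: centre of its underside.
Not all that is in view belongs to the job. Of the things shaped like the jar, the amber one is meant.

How it is judged:
On the way, in this order (a step that is already met when the one before it is completed fails the run):
1. the lever is slid back to its closed end (value of joint lever below 0.002 m), for 0.1 s.
2. the lever comes to rest in the third click (value of joint lever between 0.0335 and 0.0385 m), for 0.3 s.
At the end, for the whole second after the job is handed in: The lever stands still in its third click (joint 0.036 within 2.5 mm), and the jar, eyepiece and dominoes are within 15 mm of where they were, the jar and eyepiece upright (all of step 2 and velocity of joint lever between -0.005 and 0.005 m/s and distance of each of jar, eyepiece, domino_a, domino_b from where it was at the start of the episode below 0.015 m and angle between each of jar, eyepiece's own z axis and vertical below 0.2 rad); the robot touches nothing.
It fails at once if the lever is pushed on past the third click (joint above 0.042, the crest before the fourth) (value of joint lever above 0.042 m).
It fails at once if the lever is squeezed or shoved with more than 30 N (contact force between the fingers and lever above 30 N).
It fails at once if the jar is shifted by 15 mm, lifted or tipped (distance of jar from where it was at the start of the episode above 0.015 m or angle between jar's own z axis and vertical above 0.3 rad).
It fails at once if the eyepiece is shifted by 15 mm, lifted or tipped (distance of eyepiece from where it was at the start of the episode above 0.015 m or angle between eyepiece's own z axis and vertical above 0.3 rad).
It fails at once if a domino is shifted by 15 mm or lifted (distance of any of domino_a, domino_b from where it was at the start of the episode above 0.015 m).
It also fails if it takes over 59 s, if anything falls off the work surface, if the arm or the gripper's body presses on something with over 40 N, if the wrist force passes 120 N, or if a joint passes its speed limit or range.

## Robot

A 6-joint arm with a two-finger parallel gripper is mounted at the origin on the work surface. World frame = base frame: x ahead of the robot, y to its left, z up, the work surface at z = 0. Lengths are in m, angles in rad, forces in N, time in s.
With the tool pointing down it reaches from about 0.2 to 0.875 m from the base axis. Payload 3.4 kg.
Tool frame: the origin (TCP) lies between the finger pads; the fingertips stand 25 mm ahead of it and the grasp point (between the pads) lies 6 mm ahead of it (r.nose_length is the z of the fingertips in the tool frame, in m); z points along the fingers, y is the line along which they close (so a half turn about z gives the same grasp; the last joint's range is limited). The gripper opens to 94 mm and grips with 3 to 60 N. Pads are 16 mm wide; open, the fingers measure 119 mm over their backs; the gripper's body (75 mm by 177 mm) begins 78 mm behind the grasp point.
Start: joints at [-1.314, 0.276, 1.505, -0, 1.361, -0.121], TCP at [0.212, -0.534, 0.23] pointing down, gripper open.
Joint ranges: [-2.89, 2.89], [-0.75, 2.08], [0.22, 2.7], [-1.18, 4.32], [0.11, 2.71], [-2.7, 2.7]. Speed limits (rad/s): [2.57, 2.57, 3.14, 3.14, 3.14, 3.14].

## Interface

Orientations are given as a unit quaternion [w, x, y, z].
In Python, from plant import r, gripper_to, inverse_kinematics, vision, models, telemetry gives the robot as it stands. Calls block until the motion is done:
- r.move_to(position, orientation): joint-space move of the TCP to a pose.
- r.move_l(position, rot=None, vel=0.15, guard=None): straight line of the TCP; rot=None keeps the orientation; vel is the mean speed in m/s. With guard (N) it stops when the force on the tool has changed by that much, and returns True; else False.
- r.movej(angles): joint-space move.
- gripper_to(opening, f_grip=None): finger opening in m; f_grip is the grip in N (None keeps the last); returns when the fingers have stopped.
- r.hold(seconds).
- inverse_kinematics(position, orientation): joint angles nearest the present ones, or None.
- vision.snapshot(name): name is "scene" or "top" or "wrist"; returns the picture (384x512x3 uint8, red, green, blue); there is no depth.
- vision.get_calibration(name): a dict with "fx", "fy", "cx", "cy" (pixels), "position" and "orientation" of the camera in the world. Camera axes: x right, y down, z forward; pixel columns grow to the right and rows downward; lengths in m; the calibration is good to about 2 mm. A picture is of the moment at which its call begins: read the wrist's pose just before it. get_calibration takes no time and is no camera call; for the wrist camera it gives the pose at the moment of the call.
A pose or a line that the arm cannot do raises r.PlanningError and nothing moves.
- r.sign_off(): hands the job in; it is judged then, once.
Trained networks look in the newest picture that a camera, given by its name, has taken for a name from the list of things; names that differ only in an ending like _2 or _b are one class to them, and where a whole thing is asked for, a point or a joint stands for the part that bears it (a point fixed in the world has none). Each returns a list of dicts, best first, with "score" (0 to 1); they miss things now and then, are a little off and sometimes report something else, mostly with a low value. They report only what shows in the picture. A call takes as long as a camera call. They do not tell look-alikes from the thing itself.
- models.boxes_of(thing, camera): "at" ([x, y, z] in m, in world coordinates, good to about 4 mm: the middle of the surface that is visible of it).
- models.regions_of(thing, camera): "pixels" (384x512 bool, what is visible of it).
- models.mark_of(thing, camera): "at" ([x, y, z] in m, in world coordinates, good to about 4 mm: a listed point, or the origin of a listed thing).
Readings, each from a call of its own:
- telemetry.current_t(): time.
- telemetry.current_joints(): joint angles.
- telemetry.current_dq(): joint speeds.
- telemetry.current_joint_efforts(): joint torques, N m.
- telemetry.current_ee_pos(): TCP position.
- telemetry.current_tool_rot(): TCP orientation.
- telemetry.current_wrist_force(): force on the tool from outside, world axes, zero at the start.
- telemetry.current_torque(): the same for the moment, N m.
- telemetry.current_opening(): finger opening in m.
- telemetry.current_finger_force(): force on a finger pad.
Only numpy, scipy, OpenCV 4.12 (cv2) and the standard library are available. Lean on these libraries where they do the work, as an engineer would, in place of code of your own. Each camera call takes 0.05 s, during which the arm holds its last target. There are 200 camera calls.

## Working session

There is one attempt and no reset: what is moved stays moved. The work goes in short steps, each a Python script; the robot and the scene stay as the last script left them, time stands still between calls to the robot, and variables do not carry over. Pictures are saved under pics/ and viewed, at most 10 in all, crops included, and the job is handed in when it is done.

```bash
mkdir -p pics; ls; python3 - <<'E'
from plant import r, gripper_to, inverse_kinematics, vision, models, telemetry
import cv2
for c in ("scene","top"):
    im=vision.snapshot(c); cv2.imwrite(f"pics/{c}.png",im[:,:,::-1])
    print(c,vision.get_calibration(c))
    for t in ("light_source","lever_top","jar","eyepiece","domino_a"):
        print(t,[(round(d["score"],2),[round(float(v),3) for v in d["at"]]) for d in models.mark_of(t,c)])
print(telemetry.current_t(), telemetry.current_tool_rot(), r.nose_length)
E
```

```text
pics
scene {'fx': 453.092061063723, 'fy': 453.092061063723, 'cx': 262.3723431855949, 'cy': 198.4118558711846, 'position': array([1.23432659, 0.30322174, 0.67198025]), 'orientation': array([-0.25115998,  0.54761972,  0.71985517, -0.34473155])}
light_source [(0.77, [0.579, 0.031, 0.0])]
lever_top [(0.58, [0.558, -0.023, 0.145])]
jar [(0.74, [0.529, 0.215, 0.001]), (0.64, [0.6, 0.107, 0.114]), (0.59, [0.595, 0.232, -0.001])]
eyepiece [(0.77, [0.711, -0.047, 0.001])]
domino_a [(0.59, [0.755, 0.095, -0.001])]
top {'fx': 399.1701914203819, 'fy': 399.1701914203819, 'cx': 262.5262549509857, 'cy': 183.15441840821123, 'position': array([0.51760661, 0.1354187 , 0.77184066]), 'orientation': array([-0.02044165,  0.71065515, -0.70198818,  0.0419999 ])}
light_source [(0.6, [0.575, 0.026, -0.001])]
lever_top [(0.54, [0.556, -0.023, 0.148])]
jar [(0.89, [0.601, 0.104, 0.113]), (0.81, [0.599, 0.229, 0.001]), (0.73, [0.53, 0.215, 0.002])]
eyepiece [(0.84, [0.708, -0.048, 0.0]), (0.65, [0.76, 0.096, 0.0])]
domino_a [(0.62, [0.761, 0.095, -0.003]), (0.32, [0.601, 0.107, 0.114])]
0.6 [5.32791833e-05 9.82212857e-01 1.87770874e-01 1.93919527e-05] 0.025
```

View pics/top.png

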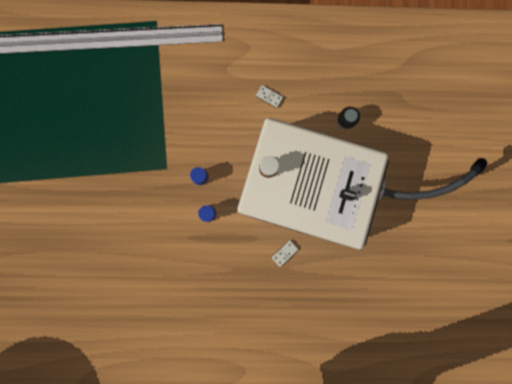

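View pics/scene.png

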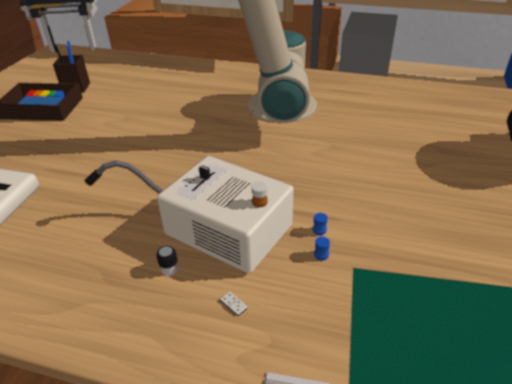

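The amber jar with the white lid stands on the box (top view 269,166). The blue look-alikes at (199,176) and (207,213) are decoys. The lever is at about (348,193), and the dominoes are at (270,97) and (285,253). Next I'll get the box yaw and a closer wrist view of the lever.

```bash
cat > h.py <<'E'
from plant import r, gripper_to, inverse_kinematics, vision, models, telemetry
import numpy as np, cv2
from scipy.spatial.transform import Rotation as R
def ray(cam,px,z):
    c=vision.get_calibration(cam); q=np.array(c["orientation"])
    d=R.from_quat(q[[1,2,3,0]]).apply([(px[0]-c["cx"])/c["fx"],(px[1]-c["cy"])/c["fy"],1])
    p=np.array(c["position"]); return p+d*(z-p[2])/d[2]
def down(a):  # tool z down, tool y along world angle a
    y=np.array([np.cos(a),np.sin(a),0]); z=np.array([0,0,-1.]); x=np.cross(y,z)
    q=R.from_matrix(np.c_[x,y,z]).as_quat(); return q[[3,0,1,2]]
E
python3 - <<'E'
from h import *
im=vision.snapshot("top")
m=models.regions_of("light_source","top")[0]["pixels"].astype(np.uint8)
pts=cv2.findContours(m,cv2.RETR_EXTERNAL,cv2.CHAIN_APPROX_NONE)[0]
c=max(pts,key=cv2.contourArea)[:,0]
w=np.array([ray("top",p,.115)[:2] for p in c],np.float32)
print(cv2.minAreaRect(w))
for p in [(268,120),(387,155),(361,248),(238,213)]: print(ray("top",p,.115))
for a in (-.25,-.25+np.pi,-.25+np.pi/2,-.25-np.pi/2):
    print(a,inverse_kinematics([.557,-.023,.27],down(a)))
print(telemetry.current_wrist_force())
E
```

```text
((0.5634313225746155, -0.05163486301898956), (0.4001584053039551, 0.18872982263565063), 80.19207000732422)
[0.68235773 0.10766115 0.115     ]
[ 0.62624263 -0.09293388  0.115     ]
[ 0.47125923 -0.04721394  0.115     ]
[0.52627599 0.15535761 0.115     ]
-0.25 [-1.66082972e-01  2.29835682e-01  1.47127071e+00 -4.44089210e-16
  1.44048626e+00  8.39170275e-02]
2.891592653589793 None
1.3207963267948966 [-1.66082972e-01  2.29835682e-01  1.47127071e+00 -4.44089210e-16
  1.44048626e+00 -1.48687930e+00]
-1.8207963267948966 [-1.66082972e-01  2.29835682e-01  1.47127071e+00 -4.44089210e-16
  1.44048626e+00  1.65471335e+00]
[-0.13203019 -0.56404816 -0.16277636]
```

```bash
python3 - <<'E'
from h import *
q=down(-.28)
gripper_to(0.0,10)
r.move_l([.25,-.25,.33],vel=.25)
r.move_to([.35,-.03,.33],q)
r.move_l([.48,-.02,.32],vel=.2)
p=telemetry.current_ee_pos(); print(p,telemetry.current_opening())
im=vision.snapshot("wrist"); cv2.imwrite("pics/w1.png",im[:,:,::-1])
cal=vision.get_calibration("wrist"); print(cal)
for t in ("lever_top","light_source","jar"):
    print(t,[(round(d["score"],2),np.round(d["at"],4)) for d in models.mark_of(t,"wrist")])
print(telemetry.current_t())
E
```

```text
[ 0.47910364 -0.02052279  0.3198626 ] 0.0007338339038739877
{'fx': 302.07746401984025, 'fy': 302.07746401984025, 'cx': 253.575206177372, 'cy': 193.12292242602078, 'position': array([0.49982688, 0.04899567, 0.47495893]), 'orientation': array([ 0.12349885,  0.98242915, -0.13878821, -0.01785571])}
lever_top [(0.81, array([ 0.5589, -0.0208,  0.1484]))]
light_source [(0.83, array([ 0.5769,  0.0272, -0.0046]))]
jar [(0.57, array([0.6048, 0.1064, 0.1145]))]
5.4417
```

View pics/w1.png

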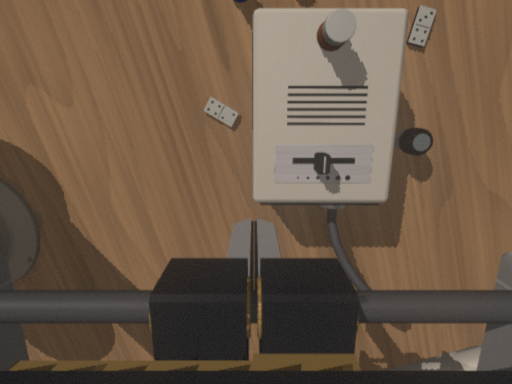

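The wrist view shows the slot from (292,160) to (354,160). The dots run from (297,178), smallest, to (348,178), so closed is on the left, towards the robot. The cap is at (324,162).

```bash
python3 - <<'E'
from h import *
f=lambda p,z: ray("wrist",p,z)
a,b=f((297,178),.115),f((348,178),.115); s,e=f((292,160),.115),f((354,160),.115); 
print(a,b,np.arctan2(*(b-a)[1::-1]),np.linalg.norm(b-a)); print(s,e,np.arctan2(*(e-s)[1::-1]),np.linalg.norm(e-s))
im=vision.snapshot("wrist"); cv2.imwrite("pics/w2.png",cv2.resize(im[135:210,265:375,::-1],None,fx=7,fy=7,interpolation=cv2.INTER_CUBIC))
print(f((324,157),.147))
E
```

```text
[ 0.53047958 -0.03555972  0.115     ] [ 0.5900791  -0.05272713  0.115     ] -0.28045413507977507 0.062022758999375566
[ 0.53005205 -0.01257054  0.115     ] [ 0.60143488 -0.0331292   0.115     ] -0.28041671047035366 0.07428436855369686
[ 0.56182363 -0.01347806  0.147     ]
```

View pics/w2.png

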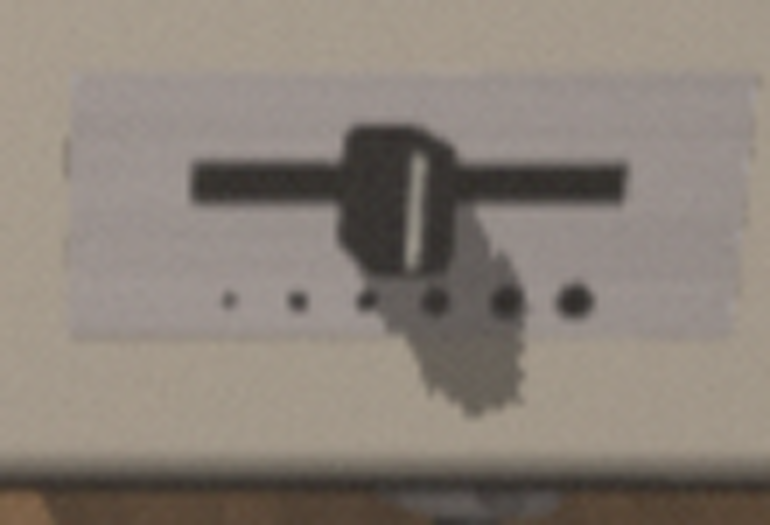

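The enlarged crop confirms it: the white line on the cap is at crop (416,210). After parallax that puts it above the third dot, so joint ≈ 0.024 (second click). I'll push it back from the +x side.

```bash
cat >> h.py <<'E'
L=np.array([.559,-.0215,0]); u=np.array([np.cos(-.28),np.sin(-.28),0]); Z=np.array([0,0,1.])
def ee(): return np.array(telemetry.current_ee_pos())
def s(): return round(float((ee()-L)@u)*1000,2)
def F(): return round(float(np.array(telemetry.current_wrist_force())@u),2)
E
python3 - <<'E'
from h import *
P=L+u*.031
r.move_l(P+Z*.25,vel=.15); r.move_l(P+Z*.19,vel=.1)
print("down",r.move_l(P+Z*.151,vel=.05,guard=4),ee(),s(),F())
print("contact",r.move_l(P-u*.02+Z*.151,vel=.012,guard=2),s(),F())
p=ee()
print("stop",r.move_l(p-u*.031,vel=.012,guard=9),s(),F())
r.hold(.2); print(s(),F(),telemetry.current_t())
E
```

```text
down False [ 0.5890712  -0.03009433  0.15122247] 31.28 -0.41
contact True 19.01 0.57
stop True -6.0 3.06
-5.29 3.3 11.475
```

```bash
python3 - <<'E'
from h import *
p=ee()
print("stop",r.move_l(p-u*.006,vel=.008,guard=8),s(),F())
r.hold(.2); print(s(),F())
p=ee(); r.move_l(p+u*.012,vel=.05); print(s(),F())
p=ee(); r.move_l(p+Z*.05,vel=.1)
P=L-u*(.024+.031)
r.move_l(P+Z*.20,vel=.1)
im=vision.snapshot("wrist"); cv2.imwrite("pics/w3.png",cv2.resize(im[:,:,::-1],None,fx=1.5,fy=1.5))
print("down",r.move_l(P+Z*.151,vel=.05,guard=4),s(),F(),telemetry.current_t())
E
```

```text
stop True -6.03 1.89
-5.25 1.89
6.43 -0.52
down False -54.65 0.37 15.1667
```

View pics/w3.png

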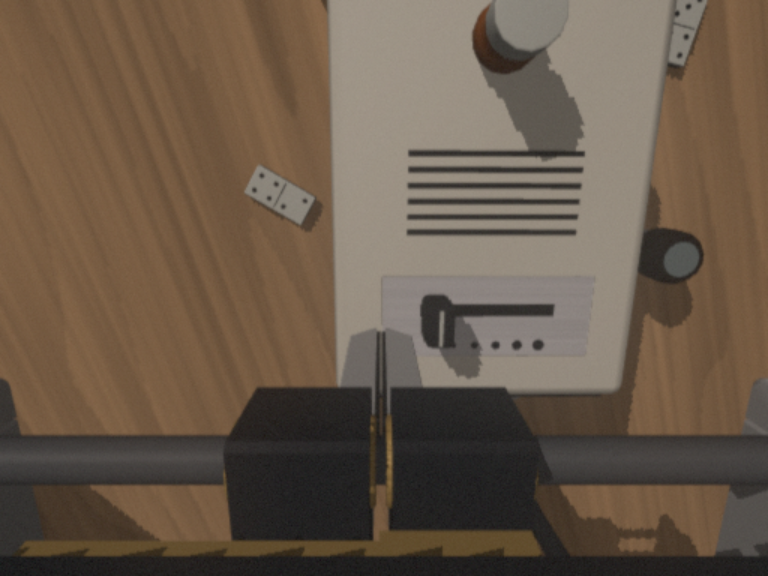

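The lever is at its closed end: the cap sits at the left end of the slot at (437,320). The finger is now behind it, on the −x side, so I'll push forward click by click.

```bash
python3 - <<'E'
from h import *
p0=L+Z*.151
to=lambda mm,**k: r.move_l(p0+u*mm/1000,**k)
print("contact",to(-38,vel=.012,guard=2),s(),F())
c=s()
if -45<c<-41:
  for t in (-35,-23):
    print(t,to(t,vel=.01,guard=12),s(),F()); r.hold(.3); print(s(),F())
  print("c",to(-13,vel=.008,guard=2),s(),F())
print(telemetry.current_t())
E
```

```text
contact True -43.83 0.75
-35 False -34.7 0.16
-35.02 0.82
-23 False -22.89 -0.74
-23.02 -0.05
c True -19.97 0.02
19.7917
```

```bash
python3 - <<'E'
from h import *
p0=L+Z*.151
to=lambda mm,**k: r.move_l(p0+u*mm/1000,**k)
for t in (-14,-12.5,-11.3):
    print(to(t,vel=.008,guard=12),s(),F())
r.hold(.3); print(s(),F())
to(-30,vel=.05); p=ee(); r.move_l(p+Z*.05,vel=.1); r.move_l(L-u*.055+Z*.2,vel=.1); r.hold(.2)
im=vision.snapshot("wrist"); cv2.imwrite("pics/w4.png",cv2.resize(im[:,:,::-1],None,fx=1.5,fy=1.5))
print(models.mark_of("lever_top","wrist"),telemetry.current_t())
E
```

```text
False -12.71 -0.41
False -12.28 -0.28
False -11.24 -0.13
-11.33 -0.87
[{'at': [0.571, -0.023, 0.1472], 'score': 0.9}] 23.55
```

View pics/w4.png

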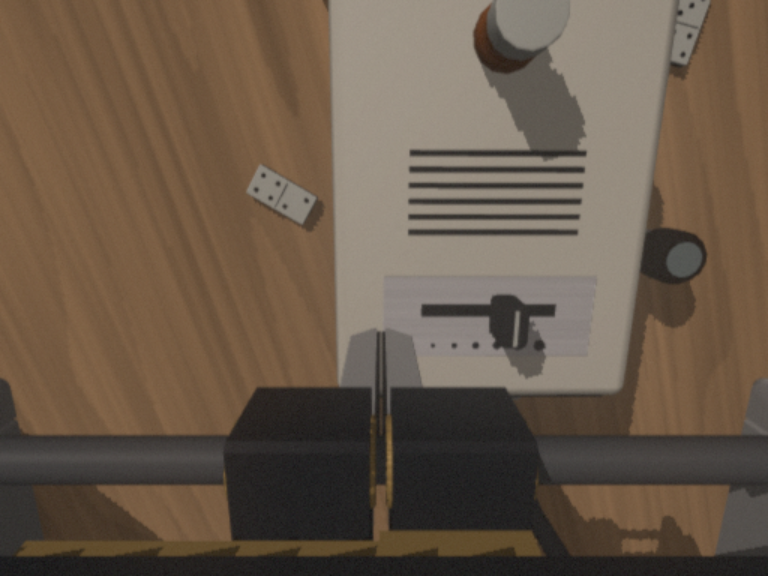

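The white line on the cap moved from column 442 to 516. That is 74 px at about 24.6 px per click, so three clicks. The network's mark agrees, at +12 mm from the start, and everything else is undisturbed.

```bash
python3 - <<'E'
from h import *
r.move_l(ee()+Z*.06,vel=.1); r.hold(.3)
print(r.sign_off())
E
```

```text
the job is handed in; nothing more can be done
None
```

I slid the lever back to its closed stop, then pushed it forward to rest in the third click. The last wrist picture confirms that position, and shows the jar, eyepiece and dominoes where they were. I lifted the arm clear and handed the job in; no verdict came back.

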